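# Refit the hook-in cover of a vial bay

## Task

Close the open vial bay with its cover, the large rectangular plate with the bow handle: hold it tilted, hook one short edge under the bay's overhanging lip, then lower the other end until the cover lies flat down in the recess, and let go only then - do not drop it. Leave the small square cover with the round knob where it is.

Things in the scene. Friction and masses are not known exactly. Their poses are not given: they have to be found in the camera images.
- cover (a point): The right cover, loose, flat on the bench: teal plate 140 (x) x 100 (y) x 6 mm, symmetric, 0.2 kg, z up. White bow handle across its middle: grip bar along y, 70 mm long, 12 mm thick in x, from 38 to 56 mm above the plate's underside, on two posts at y = 30 and -30 mm. This point: on the centre line 28 mm above the underside, 19 mm below the grip bar's middle.
- bay: Open vial bay, white low module fixed to the bench, 174 (x) x 136 (y) mm. Origin: centre of its underside, z up. Recess for the cover 154 (x) x 116 (y) mm, centred; the black ledge the cover lies on is 50 mm above the bench. Side walls and the sill at the +x end rise 18 mm above the ledge; the lip is along the -x end (the robot's side). A flat cover has 14 mm play in x, 16 mm in y.
- lip (a point): Middle of the free edge of the bay's lip, on its underside: x = -57 mm in the bay, 18 mm above the ledge; axes as the bay's. The lip spans the bay's width, is 5 mm thick, and overhangs the recess by 20 mm (end wall at x = -77). The cover's short edge enters under it, near the ledge, with the cover tilted 8 to 25 degrees, the +x end raised over the sill.
- small_cover (a point): Bystander, loose: smaller square plate of the same teal, 80 x 80 x 6 mm, with a round white knob 32 mm across, 40 mm high in all, lying on the bench. Point on its centre line, 20 mm above its underside. Not to be moved.
Not all that is in view belongs to the job. What is shaped like the part that bears cover but orange, pink or yellow is not meant.

How it is judged:
At the end, for the whole second after the job is handed in: The large cover lies flat (within 4 degrees) on the ledge inside the bay's recess, one short edge under the lip, its centre within 12 mm along and 14 mm across of the recess's centre and its underside within 4 mm of the ledge; the small cover is within 30 mm of where it started (x of cover in the frame of bay between -0.012 and 0.012 m and y of cover in the frame of bay between -0.014 and 0.014 m and z of cover in the frame of bay between 0.072 and 0.082 m and angle between cover's own z axis and vertical below 0.07 rad and angle between the x axis of cover and the x axis of bay, either way round below 0.26 rad and distance of small_cover from where it was at the start of the episode below 0.03 m); the robot touches nothing.
It fails at once if the cover is let go while it is tilted more than 7 degrees (dropped) (angle between cover's own z axis and vertical above 0.12 rad and contact force between the fingers and cover_plate below 0.02 N).
It fails at once if the small cover is moved more than 30 mm (distance of small_cover from where it was at the start of the episode above 0.03 m).
It also fails if it takes over 45 s, if anything falls off the work surface, if the arm or the gripper's body presses on something with over 40 N, if the wrist force passes 120 N, or if a joint passes its speed limit or range.

## Robot

A 7-joint arm with a two-finger parallel gripper is mounted at the origin on the work surface. World frame = base frame: x ahead of the robot, y to its left, z up, the work surface at z = 0. Lengths are in m, angles in rad, forces in N, time in s.
With the tool pointing down it reaches from about 0.4 to 0.85 m from the base axis. Payload 6.9 kg.
Tool frame: the origin (TCP) lies midway between the tips of the shut fingers; the grasp point (between the pads) lies 19 mm behind it (manip.hold_point_z is the distance from the TCP to the grasp point, in m); z points along the fingers, y is the direction in which the jaws open and shut (so a half turn about z gives the same grasp; the last joint's range is limited). The gripper opens to 85 mm and grips with 20 to 120 N. Pads are 22 mm wide; open, the fingers measure 114 mm over their backs; the gripper's body (76 mm by 85 mm) begins 54 mm behind the grasp point. The pads swing forward as they close: fully open they stand 13 mm farther back than shut.
Start: joints at [-1.238, 0.507, -0.238, 1.5, 0.126, 1.149, -0.155], TCP at [0.141, 0.609, 0.231] pointing down, gripper open.
Joint ranges: [-3.08, 3.08], [-0.24, 2.05], [-1.43, 1.35], [0, 2.5], [-1.52, 4.66], [0.17, 1.96], [-2.89, 2.89]. Speed limits (rad/s): [2.39, 2.39, 3.14, 3.14, 3.14, 3.14, 3.14].

## Interface

Orientations are given as a 3x3 rotation matrix whose columns are the frame's x, y, z axes.
In Python, from station import manip gives the robot as it stands.
- The arm moves only by the shell command python3 -m inch 'ROWS' [FORCE]. ROWS is JSON, a list of rows, each an object with "hand": the finger opening in m, from 0 to 0.0854; "offset": the shift along the tool's x, y, z in m, a list of three; "spin": the turn about the tool's z in rad. In form: [{"hand": hand, "offset": [x, y, z], "spin": spin}, ...]. A call has 1 to 20 rows; each row shifts and turns the pose as measured when the row begins, along the tool's axes as they then stand; what a row does not reach is not made up. A row lasts 1/8 s, in which the tool goes at most 62.5 mm and 10.7 degrees, less where a joint would pass 70% of its speed; a pose out of reach is approached as far as the arm can. A call is refused whole if a number of a shift passes 0.0625 or a number of a turn 0.188, either way. A call with a gripper value outside its range is refused whole. The fingers move at their own pace and stop on an object; FORCE is the grip in N (left out, the last holds). Time passes only in rows, so rows that do not move let the fingers close. It gives the time, the measured TCP pose, the force and the opening at its end, in the units of the state.
- manip.get_obs(): the state, without advancing time (a new reading comes with each control period).
- manip.snapshot(name): name is "side" or "top" or "wrist"; returns a dict with "color" (420x560x3 uint8, red, green, blue), "fx", "fy", "cx", "cy" (pixels), "k1" (the pictures are not rectified: a ray, as slopes to the right and down, at radius r is drawn at 1 + k1 r^2 times it, then the intrinsics apply), "position" and "rotation" of the camera in the world. Camera axes: x right, y down, z forward; pixel columns grow to the right and rows downward; lengths in m; the calibration is good to about 2 mm. A picture is of the moment at which its call begins. There is no depth.
- manip.finish_job(): hands the job in, once; it reports no verdict.
Trained networks look in a picture, given as the dict that the camera call returned (one of the last four; its "shot" number tells which), for a name from the list of things; names that differ only in an ending like _2 or _b are one class to them, and where a whole thing is asked for, a point or a joint stands for the part that bears it (a point fixed in the world has none). Each returns a list of dicts, best first, with "score" (0 to 1); they miss things now and then, are a little off and sometimes report something else, mostly with a low value. They report only what shows in the picture. A call takes as long as a camera call. They do not tell look-alikes from the thing itself.
- manip.look_for(target, picture): "box" ([left, top, right, bottom] as shares, 0 to 1, of the picture: columns of its width, rows of its height, round what is visible of it).
- manip.trace(target, picture): "mask" (420x560 bool, what is visible of it) and "box" ([left, top, right, bottom] as shares, 0 to 1, of the picture: columns of its width, rows of its height, round what is visible of it).
The state is a dict: "clock": time; "q": joint angles; "joint_vel": joint speeds; "tau": joint torques, N m; "tcp_pos": TCP position; "tool_rot": TCP orientation; "force": force on the tool from outside, world axes, zero at the start; "moment": the same for the moment, N m; "gripper_width": finger opening in m.
Only numpy, scipy, OpenCV 4.12 (cv2) and the standard library are available. Lean on these libraries where they do the work, as an engineer would, in place of code of your own. Each camera call takes 0.05 s, during which the arm holds its last target. There are 200 camera calls.

## Working session

There is one attempt and no reset: what is moved stays moved. The work goes in short steps, Python scripts to look and compute and a shell command to move; the robot and the scene stay as the last step left them, time stands still between calls to the robot, and variables do not carry over. Pictures are saved under pics/ and viewed, about 8 in all and at most 12, crops included, and the job is handed in when it is done.

```bash
ls; mkdir -p pics
python3 - <<'E'
from station import manip
import cv2,numpy as np
o=manip.get_obs();print(o['clock'],o['q'],o['tcp_pos'],o['tool_rot'],o['gripper_width'])
for n in ('top','side'):
    p=manip.snapshot(n);cv2.imwrite(f'pics/{n}0.png',p['color'][:,:,::-1])
    print(n,{k:p[k] for k in p if k!='color'})
    for t in('cover','bay','small_cover'):
        print(t,[(round(d['score'],2),[round(v*s) for v,s in zip(d['box'],(560,420,560,420))]) for d in manip.look_for(t,p)[:4]])
E
```

```text
pics
0.0 [-1.23847683  0.50833874 -0.23754425  1.50116271  0.12566594  1.14890831
 -0.15479443] [0.14048782 0.60846866 0.23041948] [[-9.74393148e-01  2.24850665e-01 -4.13733833e-04]
 [ 2.24851045e-01  9.74391516e-01 -1.78327509e-03]
 [ 2.16814704e-06 -1.83063952e-03 -9.99998324e-01]] 0.08529290617714567
top {'fx': 492.88932261066475, 'fy': 492.88932261066475, 'cx': 280.6212662713989, 'cy': 209.0254429044588, 'k1': -0.07286732579205188, 'position': array([0.26298937, 0.17103203, 1.61854234]), 'rotation': array([[-0.00472388, -0.99267797,  0.12069854],
       [-0.99998768,  0.00450553, -0.00208189],
       [ 0.00152284, -0.12070689, -0.99268702]]), 'shot': 1}
cover [(0.88, [169, 176, 221, 223]), (0.87, [197, 240, 243, 292]), (0.73, [121, 225, 174, 273]), (0.72, [273, 223, 304, 265])]
bay [(0.61, [393, 143, 447, 206]), (0.22, [313, 180, 338, 206])]
small_cover [(0.88, [311, 181, 340, 208])]
side {'fx': 493.127206402621, 'fy': 493.127206402621, 'cx': 278.0165451045642, 'cy': 219.55546568029482, 'k1': -0.07231870046081365, 'position': array([-0.12053984, -0.63486972,  0.74760812]), 'rotation': array([[ 0.81561229, -0.31648112,  0.48437206],
       [-0.57825322, -0.47478608,  0.66347675],
       [ 0.01999525, -0.82122949, -0.57024759]]), 'shot': 2}
cover [(0.85, [144, 203, 207, 244]), (0.84, [251, 190, 309, 230]), (0.82, [128, 158, 184, 189]), (0.75, [209, 238, 279, 283])]
bay [(0.84, [395, 272, 504, 375])]
small_cover [(0.78, [310, 244, 355, 277]), (0.69, [396, 276, 503, 374])]
```

Run:
```python
import cv2,numpy as np
a=cv2.imread('pics/top0.png');b=cv2.imread('pics/side0.png')
a=cv2.resize(a[130:310,100:460],None,fx=2.2,fy=2.2,interpolation=cv2.INTER_CUBIC)
cv2.imwrite('pics/topz.png',a)
b=cv2.resize(b[150:390,110:520],None,fx=1.9,fy=1.9,interpolation=cv2.INTER_CUBIC)
cv2.imwrite('pics/sidez.png',b)
```

```text
(no output)
```

View pics/topz.png

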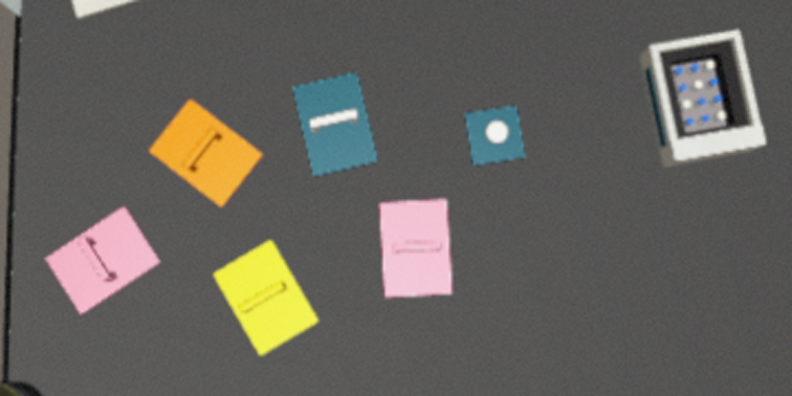

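View pics/sidez.png

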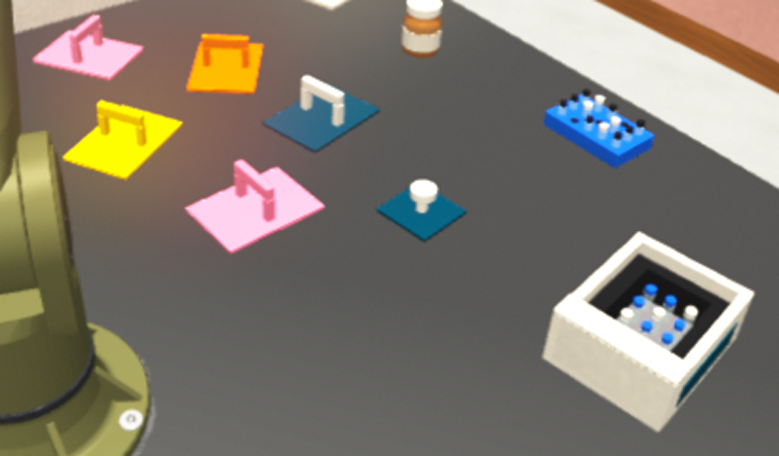

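The pictures show these candidates, as top-image pixels:
- orange (194,200)
- pink (147,248)
- yellow (221,265)
- pink (289,243)
- teal plate with white bow handle (252,186)
- small teal square with knob (325,191), the bystander

The teal bow-handled plate at (252,186) is the cover. The bay is at (420,174), with its lip on the lower side, towards the robot. Next I'll measure them.

```bash
cat > h.py <<'E'
import numpy as np,cv2
from station import manip
from scipy.optimize import minimize
def K(p): return np.array([[p['fx'],0,p['cx']],[0,p['fy'],p['cy']],[0,0,1.]])
def proj(p,X):
    c=(np.atleast_2d(X)-p['position'])@p['rotation']
    s=c[:,:2]/c[:,2:]; s=s*(1+p['k1']*(s**2).sum(1,keepdims=True))
    return s*[p['fx'],p['fy']]+[p['cx'],p['cy']]
def plane(p,uv,z):
    u=cv2.undistortPoints(np.float64(uv).reshape(-1,1,2),K(p),np.array([p['k1'],0,0,0,0.]))[:,0]
    d=np.c_[u,np.ones(len(u))]@p['rotation'].T
    return p['position']+d*((z-p['position'][2])/d[:,2])[:,None]
def teal(p):
    h=cv2.cvtColor(p['color'],cv2.COLOR_RGB2HSV)
    return cv2.inRange(h,(90,110,40),(108,255,255))
def box(sx,sy,z0,z1): return np.array([[a*sx/2,b*sy/2,z] for a in(1,-1) for b in(1,-1) for z in(z0,z1)])
def place(v,B): # v: x,y,yaw
    c,s=np.cos(v[2]),np.sin(v[2]); return B@np.array([[c,s,0],[-s,c,0],[0,0,1]])+[v[0],v[1],0]
def fit(obs,B,v0):
    "obs: list of (pic, mask); maximise overlap with the projected hull"
    S=8
    def cost(v):
        t=0
        for p,m in obs:
            h=cv2.convexHull(np.float32(proj(p,place(v,B))))
            q=np.zeros((420,560),np.uint8)
            M=np.zeros((420*3,560*3),np.uint8);cv2.fillConvexPoly(M,np.int32(np.round(((h+.5)*3-.5)*16)),255,shift=4)
            q=cv2.resize(M,(560,420),interpolation=cv2.INTER_AREA)/255.
            t+=np.abs(q-m).sum()/m.sum()
        return t
    sim=np.array([v0]+[np.array(v0)+d for d in np.diag([.01,.01,.1])])
    r=minimize(cost,v0,method='Nelder-Mead',options=dict(initial_simplex=sim,xatol=1e-4,fatol=1e-4))
    return r.x,r.fun
def hullmask(m):
    q=np.zeros((420,560),np.uint8);c=np.argwhere(m)[:,::-1].astype(np.int32)
    cv2.fillConvexPoly(q,cv2.convexHull(c),1);return q.astype(float)
E
python3 - <<'E'
from h import *
P={n:manip.snapshot(n) for n in('top','side')}
ob=[]
for n,p in P.items():
    m=teal(p)
    k,lab,st,ce=cv2.connectedComponentsWithStats(m)
    for i in range(1,k):
        if st[i,4]>150:
            c=np.argwhere(lab==i)[:,::-1];g=plane(p,c.astype(float),.006)[:,:2].astype(np.float32)
            print(n,st[i],cv2.minAreaRect(g))
    d=manip.trace('bay',p)
    for e in d[:2]: print(' bay',e['score'],e['mask'].sum(),plane(p,[np.argwhere(e['mask'])[:,::-1].mean(0)],.04))
    ob.append((p,hullmask(d[0]['mask'])))
for a in ([ob[0]],[ob[1]],ob):
    x0=plane(ob[0][0],[np.argwhere(ob[0][1])[:,::-1].mean(0)],.06)[0]
    print('bayfit',fit(a,box(.174,.136,0,.070),[x0[0],x0[1],.1]))
E
```

```text
top [308  86  39  25 709] ((0.8380246162414551, 0.00839877501130104), (0.08403325080871582, 0.13096745312213898), 1.7889683246612549)
top [508  88  28  33 634] ((0.8216426968574524, -0.667310357093811), (0.11032789200544357, 0.07632502913475037), 11.702568054199219)
top [ 234  163   37   46 1029] ((0.5371329188346863, 0.2625749409198761), (0.13783714175224304, 0.09839369356632233), 13.573766708374023)
top [312 179  26  26 425] ((0.5184422135353088, 0.021859541535377502), (0.0783458724617958, 0.07885391265153885), 8.636507034301758)
 bay 0.57 2661 [[ 0.56734845 -0.28640698  0.04      ]]
side [   0   86   45   43 1486] ((0.12113379687070847, 1.4613416194915771), (0.42928943037986755, 0.1625012755393982), 80.3791732788086)
side [252 199  57  30 796] ((0.5371530055999756, 0.2599290907382965), (0.13995014131069183, 0.099572092294693), 12.34207820892334)
side [398 200  56  32 638] ((0.8565143942832947, 0.024734798818826675), (0.08476785570383072, 0.13264307379722595), 1.3909120559692383)
side [308 249  47  28 633] ((0.516549825668335, 0.01973113790154457), (0.08396550267934799, 0.08253685384988785), 8.568582534790039)
 bay 0.71 6733 [[ 0.55614929 -0.29054018  0.04      ]]
bayfit (array([ 0.56649405, -0.28607026,  0.17459976]), np.float64(0.04481466412557015))
bayfit (array([ 0.56633   , -0.28609814,  0.17678183]), np.float64(0.023344297777208197))
bayfit (array([ 0.56617185, -0.28605996,  0.17846567]), np.float64(0.06892131035116561))
```

Measured values:

| Item | x | y | Yaw | Check |
|---|---|---|---|---|
| cover | 0.537 | 0.2615 | 13° | measured size matches 140x100 |
| bay | 0.566 | -0.286 | 10° | top and side views agree |

The moves have no tool tilt. So I'll grip the bow bar by its ends, with the jaws along the cover's y, which makes that axis a friction pivot. Resting the +x end on the sill and lowering will then tilt the cover.

```bash
python3 -m inch '[{"hand":0.0854,"offset":[-0.0465,-0.0249,0],"spin":0},{"hand":0.0854,"offset":[-0.0465,-0.0249,0],"spin":0},{"hand":0.0854,"offset":[-0.0465,-0.0249,0],"spin":0},{"hand":0.0854,"offset":[-0.0465,-0.0249,0],"spin":0},{"hand":0.0854,"offset":[-0.0465,-0.0249,0],"spin":0},{"hand":0.0854,"offset":[-0.0465,-0.0249,0],"spin":0},{"hand":0.0854,"offset":[-0.0465,-0.0249,0],"spin":0},{"hand":0.0854,"offset":[-0.0465,-0.0249,0],"spin":0},{"hand":0.0854,"offset":[-0.0465,-0.0249,0],"spin":0},{"hand":0.0854,"offset":[0,0,0],"spin":-0.15},{"hand":0.0854,"offset":[0,0,0],"spin":-0.15},{"hand":0.0854,"offset":[0,0,0],"spin":-0.154}]' 60
cat >> h.py <<'E'
def todo(x,y,z,yaw):
    "offset in tool axes and spin to bring the TCP to x,y,z with tool y at yaw+90deg"
    o=manip.get_obs();R=np.array(o['tool_rot'])
    d=R.T@(np.array([x,y,z])-o['tcp_pos'])
    a=np.arctan2(R[1,1],R[0,1])-np.pi/2
    s=-((yaw-a+np.pi/2)%np.pi-np.pi/2)
    print('offset',d.round(4),'spin',round(s,4),'tilt deg',np.degrees(np.arccos(-R[2,2])).round(2),'tcp',np.round(o['tcp_pos'],4),'t',o['clock'],'F',np.round(o['force'],1),'w',round(o['gripper_width'],4),'q',np.round(o['q'],2))
E
python3 -c "
from h import *
todo(.537,.2615,.15,.227)"
```

```text
clock: 2.1
tcp_pos: [0.5103, 0.287, 0.2307]
tool_rot: [[-0.971, -0.238, 0.002], [-0.238, 0.971, 0.003], [-0.003, 0.002, -1.0]]
force: [0.5, -0.1, -0.3]
gripper_width: 0.0852
offset [-0.0196 -0.0313  0.0807] spin 0.0131 tilt deg 0.19 tcp [0.5103 0.287  0.2307] t 2.1 F [ 0.5 -0.1 -0.3] w 0.0852 q [-0.37  0.45 -0.28  1.61  0.13  1.1   1.13]
```

```bash
python3 -m inch '[{"hand":0.0854,"offset":[-0.0196,-0.0313,0.03],"spin":0.013},{"hand":0.0854,"offset":[0,0,0.05],"spin":0},{"hand":0.0854,"offset":[0,0,0],"spin":0}]'
python3 - <<'E'
from h import *
todo(.537,.2608,.02,.222)
p=manip.snapshot('wrist')
im=p['color'][:,:,::-1].copy()
for v in ([.537,.2615,.227],):
    for q in proj(p,place(v,box(.14,.1,.006,.006)[::2])): cv2.circle(im,tuple(int(t) for t in q.round()),4,(0,0,255),1)
    for q in proj(p,place(v,box(.012,.07,.056,.056)[::2])): cv2.circle(im,tuple(int(t) for t in q.round()),3,(255,0,255),1)
cv2.imwrite('pics/w1.png',im)
m=teal(p);k,lab,st,ce=cv2.connectedComponentsWithStats(m)
for i in range(1,k):
    if st[i,4]>1000:
        g=plane(p,np.argwhere(lab==i)[:,::-1].astype(float),.006)[:,:2].astype(np.float32);print(st[i],cv2.minAreaRect(g))
E
```

```text
clock: 2.48
tcp_pos: [0.5387, 0.2615, 0.1504]
tool_rot: [[-0.974, -0.227, 0.005], [-0.227, 0.974, 0.004], [-0.006, 0.003, -1.0]]
force: [0.7, 0.7, 0.4]
gripper_width: 0.0852
offset [ 0.0025 -0.0007  0.1304] spin 0.0075 tilt deg 0.38 tcp [0.5387 0.2615 0.1504] t 2.475 F [0.7 0.7 0.4] w 0.0852 q [-0.33  0.54 -0.25  1.69  0.16  0.92  1.15]
[   4   77   89   88 5287] ((0.5175130367279053, 0.020937107503414154), (0.07978198677301407, 0.0821886658668518), 8.42365550994873)
[  233   120   107   136 11650] ((0.5354936122894287, 0.26033076643943787), (0.13934436440467834, 0.10004068166017532), 13.12220287322998)
[   0  330   58   59 1811] ((0.8394271731376648, -0.04056315869092941), (0.06704004108905792, 0.14239463210105896), 62.87391662597656)
```

View pics/w1.png

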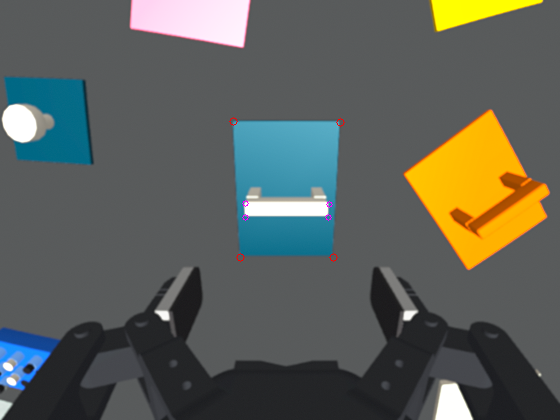

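The wrist view shows the teal cover at (285,190) with its white bow bar at (287,208). The predicted corners sit on it, so the target is confirmed. The bar lies symmetrically between the open jaws. Descending now.

```bash
python3 -m inch '[{"hand":0.0854,"offset":[0.0025,-0.0005,0.045],"spin":0},{"hand":0.0854,"offset":[0,0,0.045],"spin":0},{"hand":0.0854,"offset":[0,0,0],"spin":0}]'; python3 -c "
from h import *
todo(.5365,.261,.021,.228)"
```

```text
clock: 2.9
tcp_pos: [0.5438, 0.265, 0.0691]
tool_rot: [[-0.974, -0.228, 0.02], [-0.227, 0.974, 0.012], [-0.023, 0.007, -1.0]]
force: [-0.6, 0.4, 0.3]
gripper_width: 0.0854
offset [ 0.0091 -0.0025  0.0479] spin 0.0016 tilt deg 1.35 tcp [0.5438 0.265  0.0691] t 2.9 F [-0.6  0.4  0.3] w 0.0854 q [-0.35  0.63 -0.23  1.78  0.2   0.73  1.12]
```

```bash
python3 -m inch '[{"hand":0.0854,"offset":[0.009,-0.0025,0.008],"spin":0},{"hand":0.0854,"offset":[0,0,0.012],"spin":0},{"hand":0.0854,"offset":[0.0,0,0.012],"spin":0},{"hand":0.0854,"offset":[0,0,0],"spin":0}]'; python3 -c "
from h import *
todo(.5365,.261,.021,.228)"
```

```text
clock: 3.4
tcp_pos: [0.5392, 0.2629, 0.0417]
tool_rot: [[-0.973, -0.228, 0.029], [-0.227, 0.974, 0.016], [-0.032, 0.009, -0.999]]
force: [-0.1, -0.4, 1.2]
gripper_width: 0.0857
offset [ 0.0037 -0.0014  0.0206] spin 0.0019 tilt deg 1.9 tcp [0.5392 0.2629 0.0417] t 3.4 F [-0.1 -0.4  1.2] w 0.0857 q [-0.36  0.66 -0.21  1.82  0.22  0.65  1.1 ]
```

```bash
python3 -m inch '[{"hand":0.0854,"offset":[0.004,-0.0014,0.01],"spin":0},{"hand":0.0854,"offset":[0,0,0.01],"spin":0},{"hand":0.0854,"offset":[0.001,0,0.002],"spin":0},{"hand":0.0854,"offset":[0,0,0],"spin":0}]'
python3 - <<'E'
from h import *
todo(.5365,.261,.021,.228)
p=manip.snapshot('side');cv2.imwrite('pics/s2.png',cv2.resize(p['color'][120:280,180:400,::-1],None,fx=3.5,fy=3.5,interpolation=cv2.INTER_CUBIC))
E
```

```text
clock: 3.9
tcp_pos: [0.5351, 0.2606, 0.018]
tool_rot: [[-0.973, -0.228, 0.029], [-0.227, 0.974, 0.016], [-0.032, 0.009, -0.999]]
force: [-0.1, 0.0, 0.8]
gripper_width: 0.0856
offset [-0.0015  0.0001 -0.003 ] spin 0.0019 tilt deg 1.89 tcp [0.5351 0.2606 0.018 ] t 3.9 F [-0.1  0.   0.8] w 0.0856 q [-0.37  0.69 -0.2   1.85  0.23  0.59  1.09]
```

View pics/s2.png

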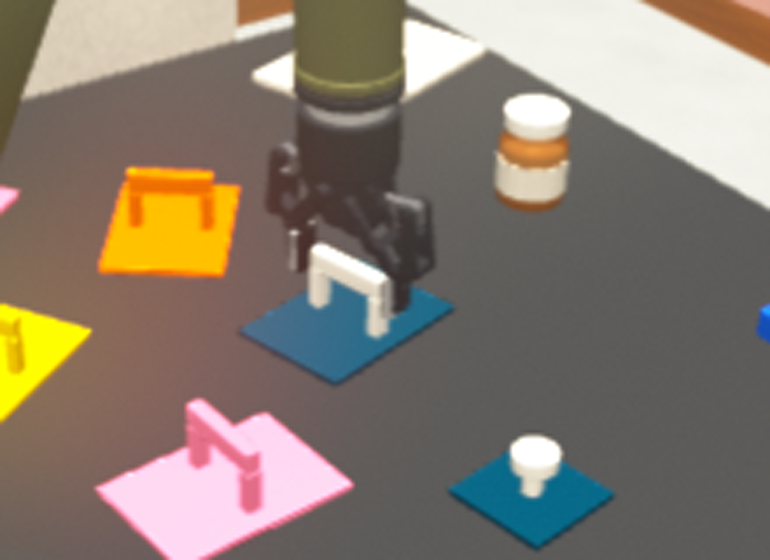

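Fingers straddle the bar's ends, around (300,250) and (400,290) in the crop, at bar height. Closing.

```bash
python3 -m inch '[{"hand":0.06,"offset":[0,0,0],"spin":0},{"hand":0.06,"offset":[0,0,0],"spin":0},{"hand":0.06,"offset":[0,0,0],"spin":0},{"hand":0.06,"offset":[0,0,0],"spin":0},{"hand":0.06,"offset":[0,0,-0.012],"spin":0},{"hand":0.06,"offset":[0,0,-0.02],"spin":0},{"hand":0.06,"offset":[0,0,-0.03],"spin":0},{"hand":0.06,"offset":[0,0,-0.04],"spin":0},{"hand":0.06,"offset":[0,0,-0.04],"spin":0},{"hand":0.06,"offset":[0,0,0],"spin":0}]' 60
python3 - <<'E'
from h import *
todo(.58,-.284,.17,.177)
p=manip.snapshot('side');cv2.imwrite('pics/s3.png',cv2.resize(p['color'][80:280,180:400,::-1],None,fx=3,fy=3,interpolation=cv2.INTER_CUBIC))
E
```

```text
clock: 5.2
tcp_pos: [0.5306, 0.2583, 0.1677]
tool_rot: [[-0.973, -0.228, 0.029], [-0.228, 0.974, 0.016], [-0.032, 0.009, -0.999]]
force: [0.1, -0.1, -1.8]
gripper_width: 0.0693
offset [ 0.0753 -0.5392 -0.0096] spin 0.0531 tilt deg 1.92 tcp [0.5306 0.2583 0.1677] t 5.2 F [ 0.1 -0.1 -1.8] w 0.0693 q [-0.32  0.5  -0.26  1.72  0.16  0.91  1.15]
```

View pics/s3.png

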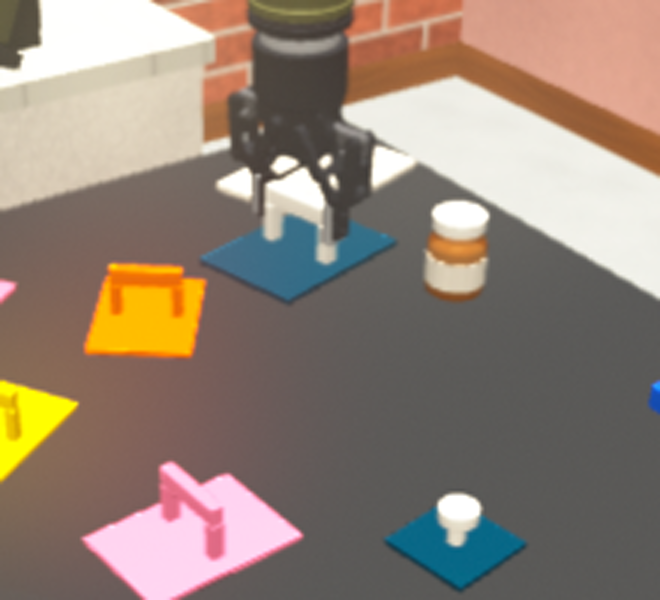

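Grasped: width 69 mm, load about 1.8 N, cover level and hanging at about 0.15 m. Carrying it over to the bay.

```bash
python3 -m inch '[{"hand":0.06,"offset":[0.003,-0.02,0],"spin":0},{"hand":0.06,"offset":[0.0055,-0.035,0],"spin":0.01},{"hand":0.06,"offset":[0.0065,-0.045,0],"spin":0.01},{"hand":0.06,"offset":[0.0065,-0.045,0],"spin":0.01},{"hand":0.06,"offset":[0.0065,-0.045,0],"spin":0.01},{"hand":0.06,"offset":[0.0065,-0.045,0],"spin":0.01},{"hand":0.06,"offset":[0.0065,-0.045,0],"spin":0},{"hand":0.06,"offset":[0.0065,-0.045,0],"spin":0},{"hand":0.06,"offset":[0.0065,-0.045,0],"spin":0},{"hand":0.06,"offset":[0.0065,-0.045,0],"spin":0},{"hand":0.06,"offset":[0.0065,-0.045,0],"spin":0},{"hand":0.06,"offset":[0.0035,-0.035,0],"spin":0},{"hand":0.06,"offset":[0,0,0],"spin":0},{"hand":0.06,"offset":[0,0,0],"spin":0}]'
python3 - <<'E'
from h import *
todo(.58,-.284,.125,.177)
E
```

```text
clock: 7.0
tcp_pos: [0.5358, -0.2766, 0.1415]
tool_rot: [[-0.986, -0.165, -0.009], [-0.165, 0.986, 0.01], [0.008, 0.012, -1.0]]
force: [0.9, 0.9, -1.7]
gripper_width: 0.0688
offset [-0.0425 -0.0148  0.016 ] spin -0.0112 tilt deg 0.81 tcp [ 0.5358 -0.2766  0.1415] t 7.0 F [ 0.9  0.9 -1.7] w 0.0688 q [ 0.57  0.56 -0.21  1.67  0.13  0.94  2.05]
```

```bash
python3 -m inch '[{"hand":0.06,"offset":[-0.014,-0.005,0],"spin":-0.011},{"hand":0.06,"offset":[-0.014,-0.005,0],"spin":0},{"hand":0.06,"offset":[-0.0145,-0.005,0],"spin":0},{"hand":0.06,"offset":[0,0,0],"spin":0}]'
cat > meas.py <<'E'
from h import *
from scipy.spatial.transform import Rotation as Ro
BAY=np.array([.5662,-.2861,.177])
def cov(p,x):
    "cover plate box corners (top and bottom) for x=(xb,yb,zunder at centre,yaw rel,tilt about y) in bay frame"
    B=box(.14,.1,0,.006)@Ro.from_euler('zy',[x[3],x[4]]).as_matrix().T+[x[0],x[1],x[2]]
    return place(BAY,B)
def meas(n='wrist'):
    p=manip.snapshot(n);m=teal(p)
    return p,m
E
python3 - <<'E'
from meas import *
todo(.58,-.284,.125,.177)
for n in('wrist','side'):
    p=manip.snapshot(n);im=p['color'][:,:,::-1].copy()
    for q in proj(p,place(BAY,box(.174,.136,.068,.068)[::2])): cv2.circle(im,tuple(int(t) for t in q.round()),3,(0,0,255),1)
    for q in proj(p,place(BAY,box(.154,.116,.068,.068)[::2])): cv2.circle(im,tuple(int(t) for t in q.round()),3,(255,0,255),1)
    if n=='side': im=cv2.resize(im[200:400,340:540],None,fx=3,fy=2.1*1.0 if 0 else 3,interpolation=cv2.INTER_CUBIC)[:,:]
    cv2.imwrite(f'pics/b_{n}.png',im)
a=cv2.imread('pics/b_wrist.png');b=cv2.imread('pics/b_side.png')
b=cv2.resize(b,(400,400));a=cv2.resize(a,(400,300))
c=np.zeros((400,800,3),np.uint8);c[:300,:400]=a;c[:,400:]=b;cv2.imwrite('pics/b.png',c)
E
```

```text
clock: 7.5
tcp_pos: [0.5841, -0.2797, 0.1402]
tool_rot: [[-0.983, -0.184, -0.01], [-0.184, 0.983, 0.013], [0.007, 0.014, -1.0]]
force: [-0.2, 0.1, -1.2]
gripper_width: 0.0688
offset [ 0.0047 -0.0037  0.0152] spin 0.0082 tilt deg 0.92 tcp [ 0.5841 -0.2797  0.1402] t 7.5 F [-0.2  0.1 -1.2] w 0.0688 q [ 0.54  0.63 -0.21  1.54  0.14  1.    2.04]
```

View pics/b.png

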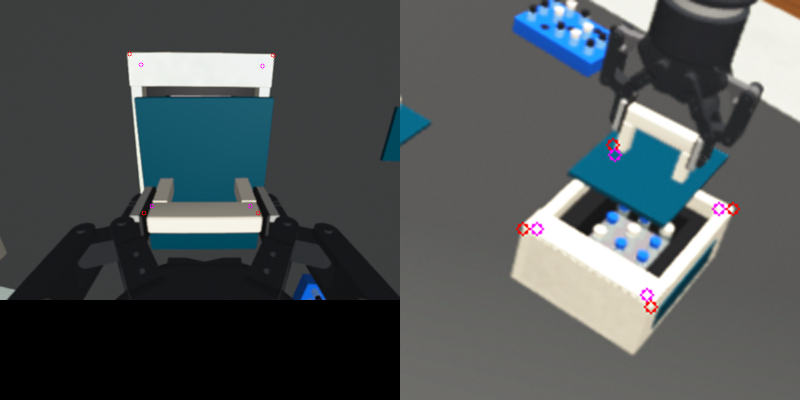

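The cover hangs over the bay: wrist view shows the plate at (204,150) under the handle, side view shows it clear above the walls. The predicted bay corners sit on the image. The lip is at the robot's end.

Plan: set the +x end on the sill with the cover centre about 30 mm towards +x, then lower to tilt it about the pads.

```bash
python3 - <<'E'
from h import *
todo(.5943,-.2811,.10,.177)
E
python3 -m inch '[{"hand":0.06,"offset":[-0.0102,-0.0005,0.006],"spin":0.008},{"hand":0.06,"offset":[0,0,0.012],"spin":0},{"hand":0.06,"offset":[0,0,0.012],"spin":0},{"hand":0.06,"offset":[0,0,0.008],"spin":0},{"hand":0.06,"offset":[0,0,0],"spin":0}]'
python3 - <<'E'
from h import *
todo(.5943,-.2811,.085,.177)
E
```

```text
offset [-0.0117 -0.0037  0.0401] spin 0.0071 tilt deg 0.96 tcp [ 0.5825 -0.2801  0.1402] t 7.6 F [-0.6  0.9 -1.9] w 0.0688 q [ 0.54  0.62 -0.21  1.55  0.14  1.    2.04]
clock: 8.22
tcp_pos: [0.5911, -0.2776, 0.0986]
tool_rot: [[-0.985, -0.175, -0.014], [-0.175, 0.984, 0.013], [0.011, 0.015, -1.0]]
force: [-0.1, -1.0, -1.7]
gripper_width: 0.0694
offset [-0.0027 -0.0042  0.0135] spin -0.0013 tilt deg 1.08 tcp [ 0.5911 -0.2776  0.0986] t 8.225 F [-0.1 -1.  -1.7] w 0.0694 q [ 0.52  0.68 -0.2   1.57  0.15  0.93  2.02]
```

```bash
python3 -m inch '[{"hand":0.06,"offset":[-0.0027,-0.0042,0.004],"spin":0},{"hand":0.06,"offset":[0,0,0.005],"spin":0},{"hand":0.06,"offset":[0,0,0.004],"spin":0},{"hand":0.06,"offset":[0,0,0.0],"spin":0}]'
python3 - <<'E'
from h import *
todo(.5943,-.2811,.079,.177)
E
python3 -m inch '[{"hand":0.06,"offset":[0,0,0.004],"spin":0},{"hand":0.06,"offset":[0,0,0.003],"spin":0},{"hand":0.06,"offset":[0,0,0.0],"spin":0}]'
python3 - <<'E'
from h import *
todo(.5943,-.2811,.079,.177)
p=manip.snapshot('side');cv2.imwrite('pics/s5.png',cv2.resize(p['color'][210:390,370:540,::-1],None,fx=3.3,fy=3.3,interpolation=cv2.INTER_CUBIC))
E
```

```text
clock: 8.72
tcp_pos: [0.5951, -0.2821, 0.0881]
tool_rot: [[-0.985, -0.174, -0.011], [-0.174, 0.985, 0.011], [0.009, 0.013, -1.0]]
force: [0.6, -0.1, -1.9]
gripper_width: 0.0694
offset [0.0005 0.001  0.0091] spin -0.0021 tilt deg 0.9 tcp [ 0.5951 -0.2821  0.0881] t 8.725 F [ 0.6 -0.1 -1.9] w 0.0694 q [ 0.52  0.69 -0.2   1.57  0.15  0.91  2.02]
clock: 9.1
tcp_pos: [0.5948, -0.2826, 0.0865]
tool_rot: [[-0.985, -0.173, -0.008], [-0.174, 0.985, 0.009], [0.007, 0.01, -1.0]]
force: [0.6, 0.9, -2.0]
gripper_width: 0.0688
offset [0.0002 0.0015 0.0075] spin -0.0026 tilt deg 0.68 tcp [ 0.5948 -0.2826  0.0865] t 9.1 F [ 0.6  0.9 -2. ] w 0.0688 q [ 0.52  0.69 -0.2   1.57  0.15  0.9   2.02]
```

View pics/s5.png

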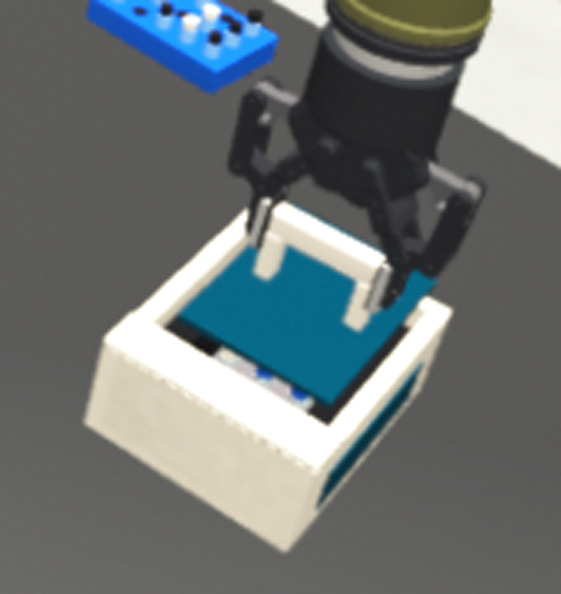

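The cover sits between the side walls with its +x end over the sill. The wrist force shows no contact yet, and small steps get attenuated, so I'll use bigger ones.

```bash
python3 -m inch '[{"hand":0.06,"offset":[0,0.0015,0.007],"spin":0},{"hand":0.06,"offset":[0,0,0.0],"spin":0}]'; python3 -m inch '[{"hand":0.06,"offset":[0,0.0,0.007],"spin":0},{"hand":0.06,"offset":[0,0,0.0],"spin":0}]'
python3 - <<'E'
from h import *
todo(.5943,-.2811,.079,.177)
E
```

```text
clock: 9.4
tcp_pos: [0.592, -0.2836, 0.0817]
tool_rot: [[-0.985, -0.171, -0.011], [-0.171, 0.985, 0.005], [0.01, 0.007, -1.0]]
force: [-0.0, 0.0, -2.4]
gripper_width: 0.0692
clock: 9.65
tcp_pos: [0.5901, -0.2843, 0.0775]
tool_rot: [[-0.985, -0.17, -0.013], [-0.17, 0.985, 0.004], [0.012, 0.006, -1.0]]
force: [0.3, 1.2, 0.0]
gripper_width: 0.0689
offset [-0.0046  0.0025 -0.0015] spin -0.0065 tilt deg 0.76 tcp [ 0.5901 -0.2843  0.0775] t 9.65 F [0.3 1.2 0. ] w 0.0689 q [ 0.52  0.7  -0.19  1.59  0.16  0.88  2.01]
```

```bash
cat > fitc.py <<'E'
from meas import *
def run(save=None):
    o=manip.get_obs();c,s=np.cos(.177),np.sin(.177)
    d=np.array(o['tcp_pos'])-[BAY[0],BAY[1],0];xb=c*d[0]+s*d[1];yb=-s*d[0]+c*d[1]
    R=np.array(o['tool_rot']);yaw=np.arctan2(R[1,1],R[0,1])-np.pi/2-.177
    p=manip.snapshot('side');m=teal(p);m[:230]=0;m[:,:380]=0
    k,lab,st,ce=cv2.connectedComponentsWithStats(m);i=1+np.argmax([st[j,4] for j in range(1,k)])
    t=hullmask(lab==i)
    def cost(v):
        X=cov(p,[v[0],yb,v[1],yaw,v[2]]);h=cv2.convexHull(np.float32(proj(p,X)))
        M=np.zeros((1260,1680),np.uint8);cv2.fillConvexPoly(M,np.int32(np.round(((h+.5)*3-.5)*16)),255,shift=4)
        q=cv2.resize(M,(560,420),interpolation=cv2.INTER_AREA)/255.
        return np.abs(q-t).sum()/t.sum()
    b=min((minimize(cost,v0,method='Nelder-Mead',options=dict(initial_simplex=np.array([v0]+[np.array(v0)+e for e in np.diag([.008,.008,.1])]))) for v0 in ([xb,o['tcp_pos'][2]-.018,-a] for a in(0,.1,.2))),key=lambda r:r.fun)
    print('tcp bay x,y,z',np.round([xb,yb,o['tcp_pos'][2]],4),'yawrel',round(yaw,4),'F',np.round(o['force'],1),'t',o['clock'])
    print('cover x',b.x[0].round(4),'z under',b.x[1].round(4),'tilt(+x up) deg',np.degrees(-b.x[2]).round(1),'res',round(b.fun,3))
    if save:
        im=p['color'][:,:,::-1].copy()
        f=4;im=cv2.resize(im[230:380,380:540],None,fx=f,fy=f,interpolation=cv2.INTER_CUBIC)
        h=cv2.convexHull(np.float32(proj(p,cov(p,[b.x[0],yb,b.x[1],yaw,b.x[2]]))))
        cv2.polylines(im,[np.int32((h-[380,230]+.5)*f)],True,(0,0,255),1)
        cv2.imwrite(save,im)
run(__import__('sys').argv[1] if len(__import__('sys').argv)>1 else None)
E
python3 fitc.py pics/f1.png
```

```text
tcp bay x,y,z [ 0.0239 -0.0025  0.0775] yawrel -0.0065 F [0.3 1.2 0. ] t 9.65
cover x 0.0232 z under 0.0553 tilt(+x up) deg -8.1 res 0.139
```

View pics/f1.png

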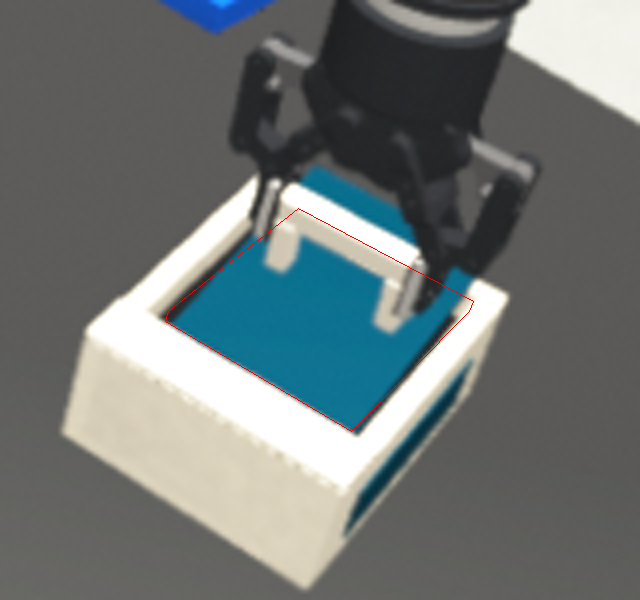

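The fit locked onto only part of the plate because the bar splits the mask. The picture is still clear: the -x edge is down inside the recess next to the lip, and the +x end sits up over the sill, so the cover is tilted. Fixing the mask.

```bash
sed -i "s/    k,lab,st,ce=.*argmax.*/    k,lab,st,ce=cv2.connectedComponentsWithStats(m);ok=[j for j in range(1,k) if st[j,4]>15 and ce[j][1]<320 and ce[j][1]-.9*(ce[j][0]-480)<345]/; s/t=hullmask(lab==i)/t=hullmask(np.isin(lab,ok))/" fitc.py; python3 fitc.py
```

```text
tcp bay x,y,z [ 0.0238 -0.0025  0.0773] yawrel -0.0064 F [-3.9 -0.   6.5] t 9.7
cover x 0.033 z under 0.0627 tilt(+x up) deg 6.1 res 0.06
```

Tilt is about 6°, consistent with the sill height. Lowering a little more, then sliding towards the lip.

```bash
python3 -m inch '[{"hand":0.06,"offset":[-0.003,0.001,0.008],"spin":0},{"hand":0.06,"offset":[0,0,0.0],"spin":0}]'; python3 fitc.py
```

```text
clock: 10.0
tcp_pos: [0.5902, -0.2851, 0.078]
tool_rot: [[-0.986, -0.167, -0.015], [-0.167, 0.986, -0.001], [0.014, 0.002, -1.0]]
force: [0.7, 0.8, -2.7]
gripper_width: 0.0689
tcp bay x,y,z [ 0.0238 -0.0032  0.078 ] yawrel -0.0092 F [ 0.7  0.8 -2.7] t 10.0
cover x 0.0303 z under 0.0656 tilt(+x up) deg 6.3 res 0.059
```

```bash
python3 -m inch '[{"hand":0.06,"offset":[0,0.002,0.01],"spin":0},{"hand":0.06,"offset":[0,0.0,0.01],"spin":0}]'; python3 fitc.py
```

```text
clock: 10.3
tcp_pos: [0.5908, -0.2853, 0.0759]
tool_rot: [[-0.986, -0.165, -0.007], [-0.165, 0.986, -0.008], [0.008, -0.007, -1.0]]
force: [-33.1, 14.3, 98.4]
gripper_width: 0.0687
tcp bay x,y,z [ 0.0244 -0.0036  0.0759] yawrel -0.0112 F [-33.1  14.3  98.4] t 10.3
cover x 0.0303 z under 0.0646 tilt(+x up) deg 5.7 res 0.06
```

That reached 98 N: the plate is wedged between sill and ledge, so it has its full tilt. Backing off at once.

```bash
python3 -m inch '[{"hand":0.06,"offset":[0,0.001,-0.006],"spin":0}]'; python3 -m inch '[{"hand":0.06,"offset":[0,0.001,-0.006],"spin":-0.01}]'; python3 fitc.py pics/f2.png
```

```text
clock: 10.48
tcp_pos: [0.5908, -0.2842, 0.0836]
tool_rot: [[-0.986, -0.165, -0.005], [-0.165, 0.986, -0.009], [0.006, -0.008, -1.0]]
force: [-0.0, 0.3, -2.1]
gripper_width: 0.0691
clock: 10.6
tcp_pos: [0.5908, -0.2829, 0.0892]
tool_rot: [[-0.984, -0.176, -0.005], [-0.176, 0.984, -0.009], [0.006, -0.008, -1.0]]
force: [0.3, 0.9, -1.5]
gripper_width: 0.0688
tcp bay x,y,z [ 0.0248 -0.0012  0.0892] yawrel -0.0003 F [ 0.3  0.9 -1.5] t 10.6
cover x 0.0315 z under 0.0739 tilt(+x up) deg 8.8 res 0.05
```

View pics/f2.png

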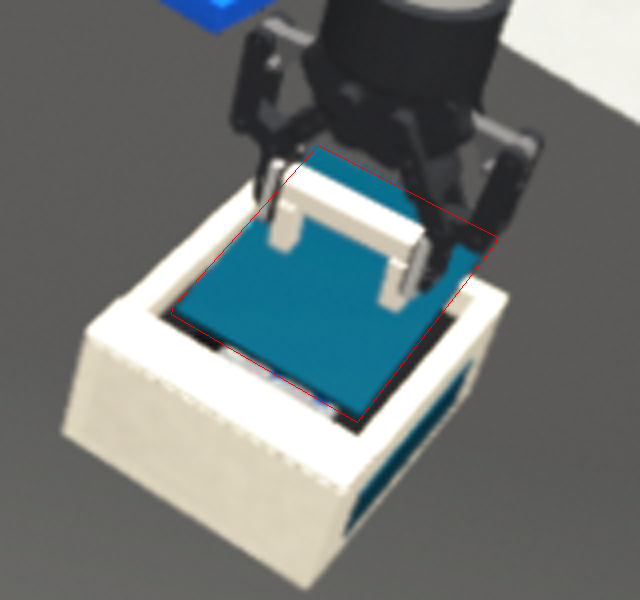

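The cover is now held tilted at about 9°, with the -x edge inside the recess 19 mm short of the lip. Move towards the lip, then down.

```bash
python3 -m inch '[{"hand":0.06,"offset":[0.007,0,0.002],"spin":0},{"hand":0.06,"offset":[0.007,0,0.005],"spin":0},{"hand":0.06,"offset":[0.0,0,0.0],"spin":0}]'; python3 fitc.py
```

```text
clock: 11.02
tcp_pos: [0.5744, -0.2851, 0.0775]
tool_rot: [[-0.984, -0.177, -0.011], [-0.176, 0.984, -0.006], [0.011, -0.004, -1.0]]
force: [-0.6, -0.3, -1.3]
gripper_width: 0.0691
tcp bay x,y,z [ 0.0082 -0.0004  0.0775] yawrel 0.0005 F [-0.6 -0.3 -1.3] t 11.025
cover x 0.0243 z under 0.0639 tilt(+x up) deg -0.5 res 0.084
```

Going by kinematics, the edge is now at about x=-54 mm, just above the ledge. Sliding it under the lip.

```bash
python3 -m inch '[{"hand":0.06,"offset":[0.005,0,-0.001],"spin":0},{"hand":0.06,"offset":[0.005,0,0],"spin":0},{"hand":0.06,"offset":[0.0,0,0.0],"spin":0}]'; python3 fitc.py pics/f3.png
```

```text
clock: 11.45
tcp_pos: [0.5646, -0.2869, 0.0787]
tool_rot: [[-0.984, -0.177, -0.01], [-0.177, 0.984, -0.006], [0.011, -0.004, -1.0]]
force: [-0.4, 0.5, -1.7]
gripper_width: 0.069
tcp bay x,y,z [-0.0018 -0.0005  0.0787] yawrel 0.0006 F [-0.4  0.5 -1.7] t 11.45
cover x 0.0183 z under 0.0646 tilt(+x up) deg -4.3 res 0.092
```

View pics/f3.png

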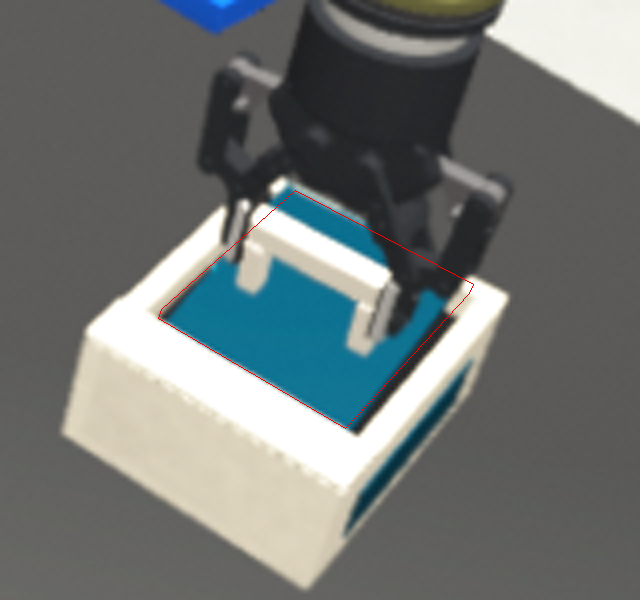

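The -x edge has vanished under the lip at about (160-350, 320-430), and the +x end is still raised. The red outline misfits because the lip hides that edge. Now lowering the +x end in small steps while watching the force.

```bash
python3 -m inch '[{"hand":0.06,"offset":[0,-0.001,0.005],"spin":0}]'; python3 -m inch '[{"hand":0.06,"offset":[0,0,0.005],"spin":0}]'; python3 -m inch '[{"hand":0.06,"offset":[0,0,0.005],"spin":0}]'
```

```text
clock: 11.62
tcp_pos: [0.5667, -0.2874, 0.075]
tool_rot: [[-0.984, -0.177, -0.006], [-0.177, 0.984, -0.006], [0.007, -0.005, -1.0]]
force: [3.7, 4.8, 12.1]
gripper_width: 0.0691
clock: 11.75
tcp_pos: [0.5692, -0.2872, 0.0717]
tool_rot: [[-0.984, -0.178, -0.001], [-0.178, 0.984, -0.007], [0.002, -0.007, -1.0]]
force: [2.9, 0.8, 11.2]
gripper_width: 0.0689
clock: 11.88
tcp_pos: [0.5715, -0.2871, 0.0685]
tool_rot: [[-0.984, -0.178, 0.003], [-0.178, 0.984, -0.008], [-0.002, -0.009, -1.0]]
force: [1.9, 0.5, 9.7]
gripper_width: 0.0689
```

```bash
python3 fitc.py pics/f4.png
```

```text
tcp bay x,y,z [ 0.005  -0.0019  0.0685] yawrel 0.0021 F [1.9 0.5 9.7] t 11.875
cover x 0.0204 z under 0.0552 tilt(+x up) deg -9.2 res 0.063
```

The tool crept +x as it went down (tcp x is now +5 mm). Nudging it back towards the lip and continuing down.

```bash
python3 -m inch '[{"hand":0.06,"offset":[0.005,0,0.002],"spin":0}]'; python3 -m inch '[{"hand":0.06,"offset":[0.004,0,0.003],"spin":0}]';python3 -m inch '[{"hand":0.06,"offset":[0.002,0,0.003],"spin":0}]'; python3 fitc.py pics/f4.png
```

```text
clock: 12.05
tcp_pos: [0.5713, -0.2871, 0.0689]
tool_rot: [[-0.984, -0.179, 0.012], [-0.179, 0.984, -0.009], [-0.011, -0.011, -1.0]]
force: [8.2, 4.4, 15.6]
gripper_width: 0.0692
clock: 12.18
tcp_pos: [0.5716, -0.2871, 0.0687]
tool_rot: [[-0.983, -0.18, 0.021], [-0.18, 0.984, -0.01], [-0.019, -0.013, -1.0]]
force: [4.8, 3.9, 12.8]
gripper_width: 0.069
clock: 12.3
tcp_pos: [0.5724, -0.287, 0.0679]
tool_rot: [[-0.983, -0.181, 0.026], [-0.181, 0.983, -0.01], [-0.024, -0.015, -1.0]]
force: [1.1, 1.8, 12.8]
gripper_width: 0.069
tcp bay x,y,z [ 0.0059 -0.0019  0.0679] yawrel 0.0045 F [ 1.1  1.8 12.8] t 12.3
cover x 0.0217 z under 0.0534 tilt(+x up) deg -9.9 res 0.05
```

View pics/f4.png

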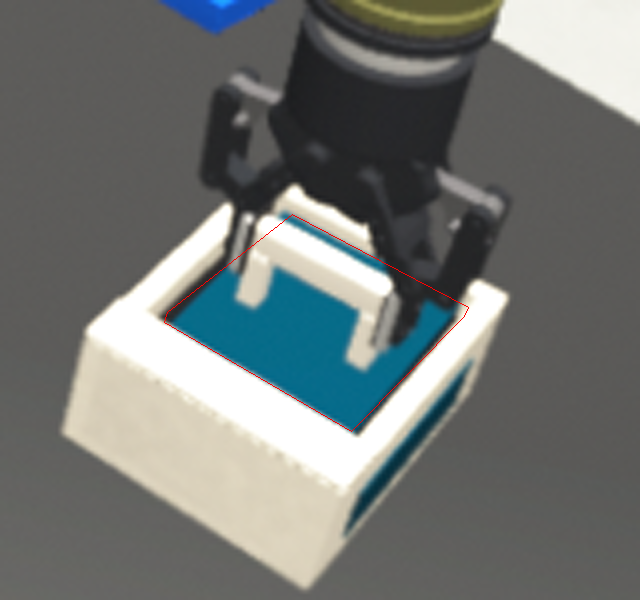

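The cover is down inside the recess and the sill's inner face shows beyond its +x end. I'll refit with the lip and near wall as occluders to get the tilt before letting go.

```bash
python3 - <<'E'
s=open('fitc.py').read()
s=s.replace("        q=cv2.resize(M","        for g in OC: cv2.fillConvexPoly(M,np.int32(np.round(((cv2.convexHull(np.float32(proj(p,place(BAY,g))))+.5)*3-.5)*16)),0,shift=4)\n        q=cv2.resize(M")
s=s.replace("def run","OC=[box(.030,.136,.068,.073)+[-.072,0,0],box(.174,.010,.02,.068)+[0,-.063,0]]\ndef run")
open('fitc.py','w').write(s)
E
python3 fitc.py
python3 - <<'E'
from h import *
for n in('top','wrist'):
    p=manip.snapshot(n);m=teal(p)
    im=p['color'][:,:,::-1]
    if n=='top': im=cv2.resize(im[130:220,370:470],(400,360),interpolation=cv2.INTER_CUBIC)
    else: im=cv2.resize(im,(400,300))
    c=locals().get('c',np.zeros((360,800,3),np.uint8));c[:im.shape[0],(0 if n=='top' else 400):][:,:400]=im
cv2.imwrite('pics/tw.png',c)
E
```

```text
tcp bay x,y,z [ 0.0059 -0.0019  0.0679] yawrel 0.0046 F [ 2.4  2.2 14.1] t 12.35
cover x 0.0052 z under 0.0545 tilt(+x up) deg 0.0 res 0.04
```

View pics/tw.png

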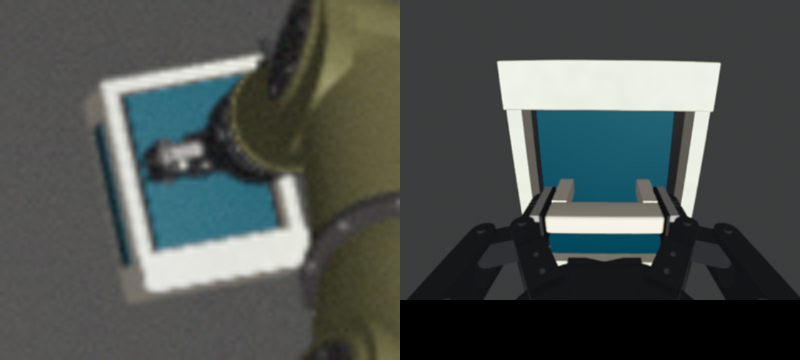

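In the top view, the teal fills the recess up to the walls, and the lip covers the near end. In the wrist view, the plate lies centrally between the side walls. Before release, one numeric check on tilt.

```bash
python3 -m inch '[{"hand":0.06,"offset":[0.0,0,0.002],"spin":0},{"hand":0.06,"offset":[0.0,0,0.0],"spin":0}]'; sed 's/^run(.*/run()/; s/    print(.cover x/    for a in np.radians([-6,-4,-2,0,2,4,6,8]):\n        r=minimize(lambda u:cost([u[0],u[1],-a]),[b.x[0],b.x[1]],method="Nelder-Mead",options=dict(initial_simplex=np.array([[.005,.052],[.0,.052],[.005,.06]])));print(round(np.degrees(a)),r.x.round(4),round(r.fun,4))\n&/' fitc.py > scan.py; python3 scan.py; python3 -c "
from h import *
todo(.5716,-.287,.068,.177)"
```

```text
clock: 12.75
tcp_pos: [0.5726, -0.2868, 0.0679]
tool_rot: [[-0.983, -0.181, 0.026], [-0.181, 0.983, -0.011], [-0.024, -0.016, -1.0]]
force: [-2.5, -0.4, 2.1]
gripper_width: 0.0689
tcp bay x,y,z [ 0.0062 -0.0018  0.0679] yawrel 0.0051 F [-2.5 -0.4  2.1] t 12.75
-6 [0.0142 0.0544] 0.0424
-4 [0.0118 0.0542] 0.0375
-2 [0.008  0.0546] 0.0359
0 [0.0054 0.0545] 0.0364
2 [0.0045 0.0533] 0.0392
4 [0.0017 0.0537] 0.0425
6 [0.0047 0.0518] 0.0662
8 [0.0094 0.0486] 0.1015
cover x 0.0079 z under 0.0547 tilt(+x up) deg -1.4 res 0.036
offset [ 0.0011  0.     -0.0002] spin 0.005 tilt deg 1.65 tcp [ 0.5727 -0.2868  0.0678] t 12.8 F [-2.3  0.   3.7] w 0.0689 q [ 0.54  0.68 -0.19  1.68  0.17  0.77  2.02]
```

Tilt is within about ±3°, and both the tcp height (0.0679, versus 0.068 expected flat) and the contact force say it's seated. Releasing.

```bash
python3 -m inch '[{"hand":0.074,"offset":[0,0,0],"spin":0},{"hand":0.08,"offset":[0,0,0],"spin":0},{"hand":0.0854,"offset":[0,0,0],"spin":0},{"hand":0.0854,"offset":[0,0,0],"spin":0},{"hand":0.0854,"offset":[0,0,0],"spin":0}]'; python3 -m inch '[{"hand":0.0854,"offset":[0,0,-0.01],"spin":0},{"hand":0.0854,"offset":[0,0,-0.03],"spin":0},{"hand":0.0854,"offset":[0,0,-0.05],"spin":0},{"hand":0.0854,"offset":[0,0,-0.05],"spin":0},{"hand":0.0854,"offset":[0,0,-0.05],"spin":0},{"hand":0.0854,"offset":[0,0,0],"spin":0}]'; python3 scan.py
python3 - <<'E'
from meas import *
p=manip.snapshot('wrist');m=teal(p)
k,lab,st,ce=cv2.connectedComponentsWithStats(m)
for i in range(1,k):
    if st[i,4]>300:
        c=np.argwhere(lab==i)[:,::-1].astype(float);g=plane(p,c,.056)[:,:2]-BAY[:2]
        cc,s=np.cos(.177),np.sin(.177);l=np.c_[g@[cc,s],g@[-s,cc]];print(st[i],np.percentile(l,[.5,99.5],axis=0).round(4))
E
```

```text
clock: 13.42
tcp_pos: [0.5739, -0.2869, 0.0675]
tool_rot: [[-0.983, -0.181, 0.029], [-0.182, 0.983, -0.011], [-0.026, -0.016, -1.0]]
force: [-0.3, -0.6, 0.6]
gripper_width: 0.0854
clock: 14.18
tcp_pos: [0.5683, -0.2845, 0.2668]
tool_rot: [[-0.983, -0.182, 0.031], [-0.182, 0.983, -0.012], [-0.028, -0.017, -0.999]]
force: [-0.2, 0.3, -1.2]
gripper_width: 0.0855
tcp bay x,y,z [0.0024 0.0012 0.2668] yawrel 0.0056 F [-0.2  0.3 -1.2] t 14.175
-6 [0.0029 0.0477] 0.1296
-4 [0.0054 0.0452] 0.1221
-2 [0.0063 0.0436] 0.1217
0 [0.0079 0.0427] 0.1255
2 [0.0113 0.041 ] 0.1349
4 [0.0161 0.0378] 0.1572
6 [0.0173 0.0383] 0.197
8 [0.0207 0.0369] 0.2363
cover x 0.0174 z under 0.2201 tilt(+x up) deg -34.8 res 1.153
[ 242  130   88  104 7368] [[-0.0541 -0.0522]
 [ 0.0742  0.0475]]
[ 475  146   68   58 2418] [[-0.0406  0.2345]
 [ 0.0296  0.3056]]
[   0  255   56   64 2700] [[ 0.1163 -0.4323]
 [ 0.226  -0.3543]]
```

Run:
```python
from meas import *
cc,s=np.cos(.177),np.sin(.177)
def loc(p,m,z):
    g=plane(p,np.argwhere(m)[:,::-1].astype(float),z)[:,:2]-BAY[:2];return np.c_[g@[cc,s],g@[-s,cc]]
p=manip.snapshot('wrist');k,lab,st,ce=cv2.connectedComponentsWithStats(teal(p))
i=1+np.argmax(st[1:,4]);l=loc(p,lab==i,.056)
for a in(-.048,-.035,.03,.045,.06,.07):
    r=l[abs(l[:,0]-a)<.003];print('x',a,'y edges',np.percentile(r[:,1],[1,99]).round(4),'width',np.ptp(np.percentile(r[:,1],[1,99])).round(4))
# bar top (white) at z=.106 in wrist
h=cv2.cvtColor(p['color'],cv2.COLOR_RGB2HSV);w=((h[...,1]<60)&(h[...,2]>140)).astype(np.uint8)
k,lab,st,ce=cv2.connectedComponentsWithStats(w)
for i in range(1,k):
    if st[i,4]>200: print('white',st[i],np.percentile(loc(p,lab==i,.106),[1,99],axis=0).round(4).tolist())
for n in('top','side'):
    p=manip.snapshot(n);k,lab,st,ce=cv2.connectedComponentsWithStats(teal(p))
    for i in range(1,k):
        g=plane(p,np.argwhere(lab==i)[:,::-1].astype(float),.006)[:,:2].astype(np.float32)
        r=cv2.minAreaRect(g)
        if st[i,4]>150 and .4<r[0][0]<.65:print(n,st[i],r, np.percentile(loc(p,lab==i,.056),[1,99],axis=0).round(4).tolist())
```

```text
x -0.048 y edges [-0.0518  0.0464] width 0.0982
x -0.035 y edges [-0.0518  0.0461] width 0.0978
x 0.03 y edges [-0.0521  0.047 ] width 0.0991
x 0.045 y edges [-0.0519  0.0469] width 0.0988
x 0.06 y edges [-0.0514  0.0472] width 0.0986
x 0.07 y edges [-0.0512  0.0476] width 0.0988
white [ 222  100  131  151 8077] [[-0.0874, -0.0618], [0.0685, 0.0609]]
white [504 169  35  27 667] [[-0.0245, 0.2287], [0.002, 0.2665]]
white [ 250  179   69   23 1222] [[-0.0107, -0.037], [0.0129, 0.0319]]
white [   0  237   81   83 2886] [[0.0598, -0.3442], [0.1724, -0.2589]]
white [   0  303   61  100 2962] [[0.1777, -0.4485], [0.3486, -0.3129]]
white [202 364  28  14 203] [[0.2441, -0.1119], [0.2662, -0.0772]]
white [ 100  378   55   42 1540] [[0.2797, -0.2819], [0.3706, -0.2012]]
white [ 418  395   55   25 1083] [[0.3016, 0.2005], [0.3567, 0.2793]]
top [401 149  38  43 870] ((0.5892398357391357, -0.2984049320220947), (0.13078102469444275, 0.10390164703130722), 10.686717987060547) [[-0.0489, -0.0493], [0.0754, 0.0492]]
top [312 178  26  26 422] ((0.5187463760375977, 0.02190214954316616), (0.07946331053972244, 0.07723032683134079), 6.778254985809326) [[-0.0369, 0.2806], [0.0375, 0.3545]]
side [308 249  47  28 632] ((0.516549825668335, 0.01973113790154457), (0.08396550267934799, 0.08253685384988785), 8.568582534790039) [[-0.0837, 0.2363], [-0.0073, 0.3116]]
side [ 423  292   71   46 1354] ((0.6366792917251587, -0.25839734077453613), (0.12109740823507309, 0.10931583493947983), 10.186897277832031) [[-0.0361, -0.0514], [0.0734, 0.0484]]
```

All checks agree, so I'm handing in.

```bash
python3 -c "
from h import *
print(manip.finish_job(),manip.get_obs()['clock'])"
```

```text
the job is handed in; nothing more can be done
the job is handed in; nothing more can be done
```

The cover is in the bay, flat in the recess with its short edge about 5–8 mm under the lip. I handed the job in at about 14.4 s; no verdict is reported.

**How it was done:** The moves allow no tool tilt, so I gripped the bow bar by its two ends and used the pads as a friction pivot. I tilted the cover to about 9° against the sill and slid its edge under the lip. Then I lowered the +x end, released the cover once it was flat, and withdrew.

**Last checks:**

| Check | Measured | Allowed |
|---|---|---|
| Cover centre along the bay | about +5 mm | ±12 mm |
| Cover centre across the bay | about -2 mm (wrist), 0 (top) | ±14 mm |
| Tilt | about 1–2° | 4° |
| Cover height above the ledge | about 0 mm (tool height at release) | 4 mm |
| Small cover moved | under 1 mm | 30 mm |

The open gripper was clear above the bay at hand-in, touching nothing.

**What disagreed or went wrong:**
- **Force spike:** While tilting, the cover wedged between sill and ledge and the wrist force reached 98 N against the 120 N limit. I backed off at once.
- **Height:** Just before release, the side-camera fit put the underside about 4.5 mm above the ledge. The tool height and the wrist view both said it was seated.
- **Side fit after release:** It fitted poorly (residual 0.12, heights below the ledge), so I relied on the wrist and top views instead.

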